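Close the brass test chamber with its swing yoke and hand nut

TASK

Close the brass chamber for its pressure test: take the cover with the raised boss out of the wooden rack and seat it fully in the chamber's mouth, boss up, then swing the yoke right across it and screw the black hand nut clockwise as far as it goes, so that the spindle's pad holds the cover down. Leave the other two discs in the rack, and do not disturb the cup and the portafilter.

Things in the scene. Friction and masses are not known exactly. Their poses are not given: they have to be found in the camera images.
- cover_mid (a point): The cover: one turned aluminium part, a 90 mm disc 8 mm thick with a round boss (24 mm diameter, 28 mm tall) on one side and a spigot (58 mm diameter, 6 mm tall, bevelled) on the other; 0.2 to 0.35 kg. It stands on edge in any of the rack's three places. This point is on its axis, 21 mm from the boss's end and 21 mm from the spigot's end. z points out through the boss.
- cover_plate (a point): Centre of the cover's 90 mm disc, in its mid-plane, 11 mm behind cover_mid; same axes. In the rack its axis is level and the disc's top edge is 45 mm above this point. Lying on the bench on its spigot, boss up, this point is at 10 mm, the disc's upper face at 14 mm and the boss's top at 42 mm.
- rack: Fixed wooden rack, 190 (x) by 100 (y) mm; origin under its centre. Discs stand on edge at x = -52, 0, +52 mm, axes along its x, centres 66 mm and top edges 111 mm above the bench; the cover's boss points to the rack's +x. At y = -39 and +39 mm a 6 mm dowel, 88 mm high, stands before and behind each disc (2 mm play): lift discs straight up by 55 mm. The bench between rack and chamber is clear.
- ring_mid (a point): Centre of the flat ring disc that stands on edge in another place of the rack: 90 mm diameter, 54 mm hole, 8 mm thick, no boss. It stays there.
- screen_mid (a point): Centre of the perforated screen disc that stands on edge in the rack: 90 mm diameter, 8 mm thick, no boss. It stays there.
- chamber_mouth (a point): Centre of the fixed brass chamber's mouth, level with the rim's top, 112 mm above the bench; z up. Bore 64 mm, flange 92 mm. Seated, the cover's spigot is in the bore (3 mm play all round), its disc lies on the rim, cover_mid is 15 mm and the boss's top 36 mm above this point. Base plate 116 (x) by 216 (y) mm along these axes; 16 mm posts at y = +80 (191 mm high) and -80 mm (183 mm high).
- yoke_pivot (a point): Point on the yoke's vertical pivot axis (top of one post), 80 mm from the chamber's axis along the base plate's +y, 176 mm above the bench, half-way up the yoke's thickness.
- yoke (a joint): Yoke angle, rad: 0 (its stop) right across the chamber, pointing to the base plate's -y with the hand nut on the chamber's axis; grows to 2.2 counter-clockwise from above as it opens to the base plate's +x. Steel bar 30 mm wide, 168 to 184 mm above the bench, 174 mm long from the pivot; stays where left (0.12 N m). It starts open, between 1.25 and 2.1, clear of the mouth.
- handnut_grip (a point): Centre (half-way up) of the round black knurled hand nut, 40 mm diameter, 26 mm tall, vertical axis, captive on the yoke 80 mm from its pivot, always 209 mm above the bench. Under it is a collar, 24 mm diameter, 12 mm tall, then the yoke's top face. The 12 mm threaded spindle stands up out of the nut, 16 mm when raised, 4 mm when home. The nut can be pushed sideways to swing the yoke.
- handnut (a joint): Turn of the hand nut relative to the yoke, rad: 0 spindle fully raised; it grows as the nut is turned clockwise from above, which drives the spindle and its pad down 8 mm a full turn (the nut itself stays at its height); at 9.4 (1.5 turns) it is home and stops. It stays where it is left; about 0.05 N m of friction.
- pad (a joint): How far the sprung pad (20 mm diameter) at the spindle's lower end is pressed up, m: 0 when free, 4 N per mm. Its face is 157 mm above the bench with the spindle fully raised, 145 mm with it home and the pad free. The boss's top of a seated cover is at 148 mm: the pad meets it at about 7 rad of nut and is pressed in 2 to 3 mm when home.
- cup: White cup, mouth 72 mm diameter, 62 mm tall, with one handle, standing on the bench. Origin under its centre. Bystander.
- portafilter_head (a point): Portafilter lying on the bench: steel head 74 mm diameter, 37 mm tall, black handle that reaches 180 mm from the head's centre along its -x axis. This point is in the head's centre, 18 mm above the bench. Bystander.
Mind the look-alikes: they are no part of the job. Leave any purple or turquoise look-alike of the part that bears cover_mid alone.

How it is judged:
By the outcome, as a careful person would: the job done as asked, in the order asked, and still so for the second after the job is handed in, with the robot touching nothing.
It also fails if it takes over 72 s, if anything falls off the work surface, if the arm or the gripper's body presses on something with over 40 N, if the wrist force passes 120 N, or if a joint passes its speed limit or range.

ROBOT

A 6-joint arm with a two-finger parallel gripper is mounted at the origin on the work surface. World frame = base frame: x ahead of the robot, y to its left, z up, the work surface at z = 0. Lengths are in m, angles in rad, forces in N, time in s.
With the tool pointing down it reaches from about 0.35 to 0.95 m from the base axis. Payload 17.4 kg.
Tool frame: the origin (TCP) lies between the finger pads; the fingertips stand 8 mm ahead of it and the grasp point (between the pads) lies 11 mm behind it; z points along the fingers, y is the line along which they close (so a half turn about z gives the same grasp; the last joint's range is limited). The gripper opens to 93 mm and grips with 3 to 60 N. Pads are 15 mm wide; open, the fingers measure 128 mm over their backs; the gripper's body (75 mm by 188 mm) begins 65 mm behind the grasp point.
Start: joints at [1.2, 0.116, 1.442, -0, 1.584, -0.038], TCP at [0.221, 0.638, 0.227] pointing down, gripper open.
Joint ranges: [-2.83, 2.83], [-0.83, 2.19], [0.07, 2.5], [-1.14, 4.28], [0.01, 3], [-2.97, 2.97]. Speed limits (rad/s): [1.89, 1.89, 2.22, 3.14, 3.14, 3.14].

INTERFACE

Orientations are given as a unit quaternion [w, x, y, z].
In Python, from cell import arm gives the robot as it stands.
- The arm moves only by the tool jog_arm, never from a script. Its arguments are lists of equal length, an entry for each row: "slide": the shift along the world's x, y, z in cm, a list of three; "turn": the turn, a rotation vector about the world's x, y, z in degrees, a list of three. In form: {"slide": [[tx, ty, tz], ...], "turn": [[wx, wy, wz], ...]}. A call has 1 to 12 rows; each row is the pose to reach, as a shift and turn from the pose commanded when the call began; what a row does not reach only later rows make up. A row lasts 1/8 s, in which the tool goes at most 62.5 mm and 10.7 degrees, less where a joint would pass 70% of its speed; a pose out of reach is approached as far as the arm can. A call with a gripper value outside its range is refused whole. "fingers" is the gripper command: -1 is shut, 1 is fully open, values between are in proportion, set as the call begins (left out, the last holds). The fingers move at their own pace and stop on an object; "grip_force" is the grip in N (left out, the last holds). Time passes only in rows, so rows that repeat a pose let the fingers close. It gives the time, the measured TCP pose, the force, the opening and the grip force at its end, in the units of the state.
- arm.get_state(): the state, without advancing time (a new reading comes with each control period).
- arm.read_camera(name): name is "side" or "top"; returns a dict with "image" (420x560x3 uint8, red, green, blue), "range_z" (420x560 float32, m along the optical axis (not along the pixel's ray), 0 where there is no reading), "fovy" (degrees; the focal length in pixels is half the picture's height over the tangent of half this angle, whatever the lens; pixels are square), "cx", "cy" (the principal point, pixels), "view" (4x4, takes a point from world to camera coordinates). Camera axes: x right, y down, z forward; pixel columns grow to the right and rows downward; lengths in m; the calibration is good to about 2 mm. A picture is of the moment at which its call begins.
- arm.finish_job(): hands the job in; it is judged then, once.
The state is a dict: "time_s": time; "joint_positions": joint angles; "qd": joint speeds; "tau": joint torques, N m; "ee_pos": TCP position; "tcp_rot": TCP orientation; "ft_force": force on the tool from outside, world axes, zero at the start; "ft_torque": the same for the moment, N m; "grip_width": finger opening in m; "grip_force": force on a finger pad.
Only numpy, scipy, OpenCV 4.12 (cv2) and the standard library are available. Lean on these libraries where they do the work, as an engineer would, in place of code of your own. Each camera call takes 0.05 s, during which the arm holds its last target. There are 200 camera calls.

## Working session

There is one attempt and no reset: what is moved stays moved. The work goes in short steps, Python scripts to look and compute and a tool call to move; the robot and the scene stay as the last step left them, time stands still between calls to the robot, and variables do not carry over. Pictures are saved under pics/ and viewed, at most 10 in all, crops included, and the job is handed in when it is done.

Besides the shell and the picture viewer there is one more tool, called after ">>>" by a JSON object that holds its "method" and its "body". jog_arm: Moves the arm, as the interface text tells. Its arguments: {"type":"object","properties":{"slide":{"type":"array","items":{"type":"array","items":{"type":"number"}}},"turn":{"type":"array","items":{"type":"array","items":{"type":"number"}}},"fingers":{"type":"number"},"grip_force":{"type":"number"}},"required":["slide","turn"]}

```bash
mkdir -p pics; ls; cat > h.py <<'E'
import numpy as np, cv2
from cell import arm
def cam(n):
    c=arm.read_camera(n); im=c["image"]; h=im.shape[0]
    f=h/2/np.tan(np.radians(c["fovy"])/2)
    v,u=np.mgrid[:h,:im.shape[1]]; z=c["range_z"]
    P=np.stack([(u-c["cx"])/f*z,(v-c["cy"])/f*z,z],-1)
    V=np.array(c["view"]); W=(P-V[:3,3])@V[:3,:3]
    W[z<=0]=np.nan
    return im,W,V,f,c
def save(n,im): cv2.imwrite(n,cv2.cvtColor(im,cv2.COLOR_RGB2BGR))
E
python3 - <<'E'
from h import *
for n in("top","side"):
    im,W,V,f,c=cam(n); save(f"pics/{n}0.png",im); np.savez(f"{n}0.npz",im=im,W=W)
    print(n,f,c["cx"],c["cy"],V.round(3).tolist())
print(arm.get_state())
E
```

```text
pics
top 432.411105047694 284.75284664478806 206.543406695799 [[-0.018, -1.0, 0.013, 0.009], [-0.982, 0.015, -0.189, 0.573], [0.188, -0.016, -0.982, 1.132], [0.0, 0.0, 0.0, 1.0]]
side 542.96152566269 277.30634720332426 207.5964766856863 [[0.671, -0.742, -0.018, -0.36], [-0.455, -0.392, -0.799, 0.359], [0.586, 0.544, -0.601, 1.213], [0.0, 0.0, 0.0, 1.0]]
{'time_s': 0.1, 'joint_positions': array([ 1.20019509e+00,  1.16441853e-01,  1.44219341e+00, -1.99717659e-05,
        1.58396618e+00, -3.78145439e-02]), 'qd': array([-0.00088593,  0.00081688, -0.00370143, -0.0001676 , -0.00146146,
       -0.00022812]), 'tau': array([ 3.58888210e-03, -7.22897243e+01, -6.23867154e+01,  7.84366205e-02,
        2.27335130e-02, -5.00666397e-05]), 'ee_pos': array([0.22047164, 0.63780578, 0.22597954]), 'tcp_rot': array([-9.25093354e-05,  1.65626695e-01,  9.86188391e-01, -4.95939014e-04]), 'ft_force': array([ 0.38301593, -0.70964333, -1.02392977]), 'ft_torque': array([ 0.00809026, -0.01734132, -0.0082487 ]), 'grip_force': 0.0, 'grip_width': 0.09308846822601909}
```

View pics/top0.png

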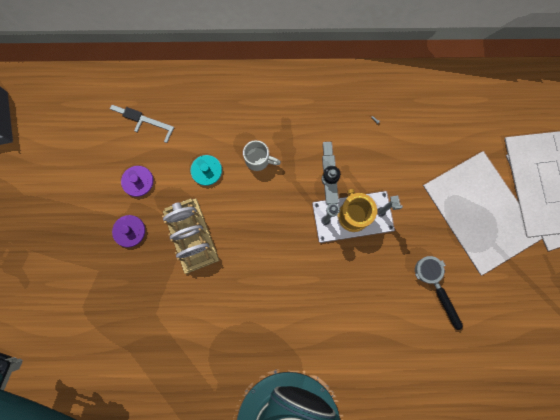

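View pics/side0.png

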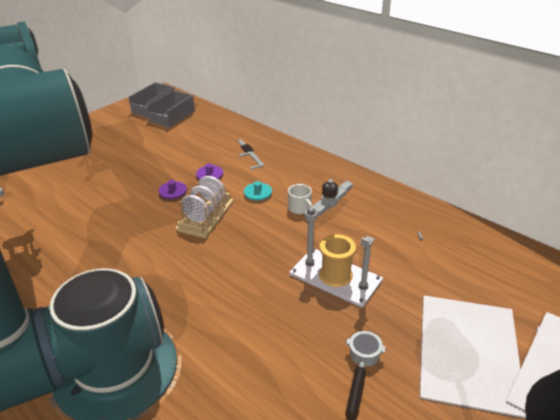

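```bash
python3 - <<'E'
from h import *
t=np.load("top0.npz");s=np.load("side0.npz")
a=cv2.resize(t["im"][190:280,150:230],(400,450),interpolation=cv2.INTER_CUBIC)
b=cv2.resize(s["im"][165:245,165:245],(400,450),interpolation=cv2.INTER_CUBIC)
save("pics/crop1.png",np.hstack([a,b]))
W=t["W"]
def p(m): return W[m]
# base plate / flange / rack dumps
v,u=np.mgrid[:420,:560]
z=W[...,2]
def reg(u0,u1,v0,v1,z0,z1): return (u>=u0)&(u<u1)&(v>=v0)&(v<v1)&(z>z0)&(z<z1)
for n,r in dict(rackdisc=(155,225,195,280,.095,.125),rackall=(155,225,195,280,.004,.2),flange=(330,390,185,235,.105,.118),plate=(305,405,185,250,.004,.03),yoke=(305,350,135,212,.175,.19),nut=(315,350,155,190,.215,.23),postA=(310,345,190,230,.186,.2),postB=(370,410,190,220,.172,.19)).items():
    m=reg(*r); q=W[m]
    if len(q)<3: print(n,len(q));continue
    (c,sz,ang)=cv2.minAreaRect((q[:,:2]*1000).astype(np.float32))
    print(n,len(q),q.mean(0).round(4),q[:,2].min().round(3),q[:,2].max().round(3),"rect",np.round(c,1),np.round(sz,1),round(ang,1))
E
```

```text
rackdisc 291 [0.5068 0.2649 0.1047] 0.095 0.114 rect [505.6 265.2] [115.4  67.6] 20.3
rackall 2735 [0.5008 0.2612 0.0386] 0.004 0.114 rect [501.6 269.1] [241.8 195.9] 0.4
flange 522 [ 0.5512 -0.1945  0.1119] 0.105 0.117 rect [ 546.9 -196.8] [128.7  96.7] 62.5
plate 2228 [ 0.5406 -0.1914  0.0134] 0.004 0.03 rect [ 550.9 -202.3] [288.7 185.5] 89.0
yoke 587 [ 0.6221 -0.1098  0.1841] 0.176 0.19 rect [ 624.2 -108.6] [178.7  35.1] 2.5
nut 200 [ 0.6188 -0.11    0.2222] 0.215 0.23 rect [ 619.3 -111.2] [40.8 38.5] 88.2
postA 112 [ 0.549  -0.1136  0.1897] 0.186 0.197 rect [ 556.4 -112.7] [27.1 62.6] 88.0
postB 29 [ 0.5443 -0.2744  0.1805] 0.173 0.185 rect [ 546.9 -274.7] [11.1 19. ] 8.8
```

View pics/crop1.png

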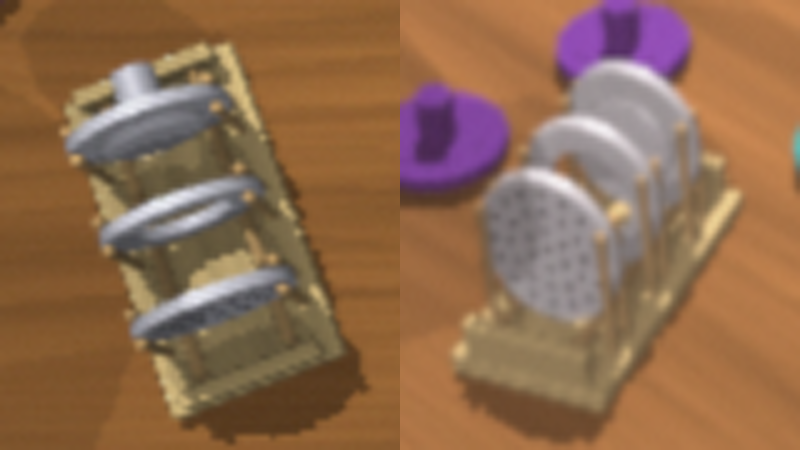

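The cover could be mistaken for the following (top-picture pixels):
- Purple look-alikes at (137,181) and (129,232).
- The turquoise look-alike at (206,170).
- The ring at (185,232) and the screen at (192,250), both in the rack.

The real cover is the grey disc with a boss at the rack's far end, (178,212). The boss at (176,206) points away from the robot, and the crop confirms this. The yoke is open, with its nut at (332,175). The chamber's mouth is at (359,211).

```bash
cat > m.py <<'E'
from h import *
from scipy.optimize import least_squares
C={n:np.load(n+"0.npz")["W"].reshape(-1,3) for n in("top","side")}
for n,W in C.items():
    W=W[np.isfinite(W[:,0])]
    def box(x0,x1,y0,y1,z0,z1): return W[(W[:,0]>x0)&(W[:,0]<x1)&(W[:,1]>y0)&(W[:,1]<y1)&(W[:,2]>z0)&(W[:,2]<z1)]
    print(n,"table z",np.median(box(.4,.5,0,.15,-.03,.03)[:,2]).round(4))
    # rack top strip: model fit: points in z>.03, residual to nearest of disc slabs (surfaces)
    q=box(.40,.62,.19,.34,.092,.13)
    def res(p,q=q):
        x,y,t=p; d=q[:,:2]-[x,y]; X=d@[np.cos(t),np.sin(t)]; Y=d@[-np.sin(t),np.cos(t)]
        r=np.abs(X[:,None]-[-52,0,52]@np.eye(3)*.001)-.004
        r=np.maximum(r.min(1),0)
        rad=np.hypot(Y,q[:,2]-.066)-.045
        return np.r_[r,np.maximum(rad,0)]
    best=min((least_squares(res,[.505+dx,.265,t],loss="soft_l1",f_scale=.002) for t in(.2,.35,.5) for dx in(-.01,.0,.01)),key=lambda r:r.cost)
    x,y,t=best.x; print(" rack",best.x.round(4),best.cost,len(q))
    d=W[:,:2]-[x,y]; X=d@[np.cos(t),np.sin(t)]; Y=d@[-np.sin(t),np.cos(t)]
    for k in(-.052,0,.052):
        m=(abs(X-k)<.012)&(abs(Y)<.055)&(W[:,2]>.092)&(W[:,2]<.13); print("  disc",k,m.sum(),np.percentile(X[m],[5,50,95]).round(4),"Y",np.percentile(Y[m],[2,98]).round(4),"ztop",np.percentile(W[m,2],98).round(4))
    m=(X>.060)&(X<.09)&(abs(Y)<.02)&(W[:,2]>.06)&(W[:,2]<.085)
    print("  boss",m.sum(),X[m].max() if m.any() else 0,np.c_[X,Y,W[:,2]][m].mean(0).round(4),np.percentile(Y[m],[3,97]) if m.any() else 0)
    m=(abs(X)<.11)&(abs(Y)<.06)&(W[:,2]>.008)&(W[:,2]<.06); print("  base ext X",np.percentile(X[m],[1,99]).round(3),"Y",np.percentile(Y[m],[1,99]).round(3))
    # flange
    q=box(.48,.62,-.26,-.13,.108,.116); c,s,a=cv2.minAreaRect((q[:,:2]*1000).astype(np.float32))
    # flange annulus r 32..46 fit
    def fr(p):
        r=np.hypot(q[:,0]-p[0],q[:,1]-p[1]); return np.maximum(np.maximum(r-.046,.032-r),0)
    f=least_squares(fr,[.553,-.196],loss="soft_l1",f_scale=.001); print(" mouth",f.x.round(4),np.median(q[:,2]).round(4),f.cost,len(q))
    q=box(.53,.75,-.16,-.06,.222-.006,.228); 
    f=least_squares(lambda p:np.maximum(np.hypot(q[:,0]-p[0],q[:,1]-p[1])-.02,0)+0,[.62,-.11]); print(" nut",f.x.round(4),"med",np.median(q,0).round(4),len(q))
    q=box(.53,.8,-.16,-.06,.18,.188); print(" yoke",cv2.minAreaRect((q[:,:2]*1000).astype(np.float32)))
    q=box(.46,.65,-.33,-.08,.006,.02); print(" plate",cv2.minAreaRect((q[:,:2]*1000).astype(np.float32)))
    for yy in((-.15,-.09),(-.31,-.25)):
        q=box(.5,.6,*yy,.14,.166); print(" post",np.median(q,0).round(4) if len(q) else 0,len(q))
E
python3 m.py
```

```text
top table z 0.0004
 rack [0.5046 0.2653 0.3611] 0.00015347440753535953 340
  disc -0.052 109 [-0.056  -0.0529 -0.0484] Y [-0.0338  0.0336] ztop 0.1126
  disc 0 103 [-0.004  -0.0009  0.0034] Y [-0.0321  0.0339] ztop 0.1121
  disc 0.052 128 [0.0464 0.0516 0.0573] Y [-0.0335  0.0326] ztop 0.1128
  boss 59 0.08418871444206784 [ 0.0755 -0.0009  0.0741] [-0.01110501  0.01099298]
  base ext X [-0.094  0.092] Y [-0.049  0.049]
 mouth [ 0.5516 -0.1938] 0.1121 1.0350875292509947e-06 473
 nut [ 0.6202 -0.111 ] med [ 0.6182 -0.109   0.2224] 193
 yoke ((621.6260986328125, -108.7589111328125), (183.84063720703125, 35.111812591552734), 2.45625638961792)
 plate ((555.3709716796875, -200.80072021484375), (190.23236083984375, 233.8623504638672), 5.29813814163208)
 post 0 0
 post [ 0.5614 -0.2685  0.1642] 29
side table z -0.0002
 rack [0.5035 0.2639 0.3672] 0.00023702788750194282 336
  disc -0.052 113 [-0.056  -0.0523 -0.0462] Y [-0.0296  0.0319] ztop 0.1106
  disc 0 104 [-0.0058 -0.0012  0.0042] Y [-0.0303  0.0319] ztop 0.1105
  disc 0.052 117 [0.0447 0.0524 0.0589] Y [-0.0321  0.0324] ztop 0.1121
  boss 0 0 [nan nan nan] 0
  base ext X [-0.095  0.091] Y [-0.049  0.046]
 mouth [ 0.5511 -0.1939] 0.1112 2.8617018750871763e-05 381
 nut [ 0.6189 -0.1113] med [ 0.615  -0.115   0.2214] 117
 yoke ((623.0543823242188, -111.46542358398438), (40.212432861328125, 186.0828399658203), 89.26739501953125)
 plate ((533.8441162109375, -195.15928649902344), (153.36009216308594, 218.20362854003906), 8.089558601379395)
 post [ 0.5349 -0.1183  0.1527] 40
 post [ 0.5576 -0.2773  0.1631] 49m.py:22: RuntimeWarning: Mean of empty slice.
  print("  boss",m.sum(),X[m].max() if m.any() else 0,np.c_[X,Y,W[:,2]][m].mean(0).round(4),np.percentile(Y[m],[3,97]) if m.any() else 0)
  ret = um.true_divide(
```

```bash
cat > go.py <<'E'
import sys,numpy as np
from cell import arm
from scipy.spatial.transform import Rotation as R
def pose(azy,tilt):
    """tool y at azimuth azy (deg), tool down, then tilted about tool y by tilt deg (+: tip toward azy+90)"""
    y=np.array([np.cos(np.radians(azy)),np.sin(np.radians(azy)),0]); z=np.array([0,0,-1.])
    M=np.stack([np.cross(y,z),y,z],1)
    return R.from_rotvec(np.radians(tilt)*y)*R.from_matrix(M)
def delta(p,Rt,s=None):
    s=s or arm.get_state(); q=s["tcp_rot"]; R0=R.from_quat([q[1],q[2],q[3],q[0]])
    print("t",round(s["time_s"],2),"ee",s["ee_pos"].round(4),"F",s["ft_force"].round(1),"q",s["joint_positions"].round(2),"w",round(s["grip_width"],4),round(s["grip_force"],1))
    print(" slide cm",((np.array(p)-s["ee_pos"])*100).round(2),"turn deg",np.degrees((Rt*R0.inv()).as_rotvec()).round(2))
if __name__=="__main__":
    a=[float(v) for v in sys.argv[1:]]; delta(a[:3],pose(a[3],a[4]))
E
python3 go.py .5713 .2902 .18 110.9 45
```

```text
t 0.1 ee [0.2205 0.6378 0.226 ] F [ 0.4 -0.7 -1. ] q [ 1.2   0.12  1.44 -0.    1.58 -0.04] w 0.0931 0.0
 slide cm [ 35.08 -34.76  -4.6 ] turn deg [-0.68 45.88 37.84]
```

>>> {"method": "jog_arm", "body": {"slide": [[5, -5, 0], [10, -10, 0], [15, -15, 0], [20, -20, 0], [25, -25, 0], [30, -30, 0], [35, -34.7, -2], [35.1, -34.7, -4.5], [35.1, -34.7, -4.5], [35.1, -34.7, -4.5], [35.1, -34.7, -4.5], [35.1, -34.7, -4.5]], "turn": [[0, 8, 6], [0, 15, 12], [-0.3, 23, 19], [-0.4, 30, 25], [-0.5, 38, 31], [-0.7, 45.9, 37.8], [-0.7, 45.9, 37.8], [-0.7, 45.9, 37.8], [-0.7, 45.9, 37.8], [-0.7, 45.9, 37.8], [-0.7, 45.9, 37.8], [-0.7, 45.9, 37.8]], "fingers": -0.31, "grip_force": 50}}

```text
time_s: 1.6
ee_pos: [0.571, 0.2919, 0.1826]
tcp_rot: [-0.376, -0.168, 0.909, -0.069]
ft_force: [0.4, -0.5, 0.3]
grip_width: 0.0322
grip_force: 0.0
```

```bash
python3 go.py .5713 .2902 .067 110.9 45; python3 -c "
from h import *
im,W,*_=cam('top'); save('pics/a.png',cv2.resize(im[100:310,60:340],(800,600)))"
```

```text
t 1.6 ee [0.571  0.2919 0.1826] F [ 0.4 -0.5  0.3] q [ 0.42  0.54  1.12  0.05  2.26 -1.5 ] w 0.0322 0.0
 slide cm [  0.03  -0.17 -11.56] turn deg [-0.03  0.04 -0.01]
```

View pics/a.png

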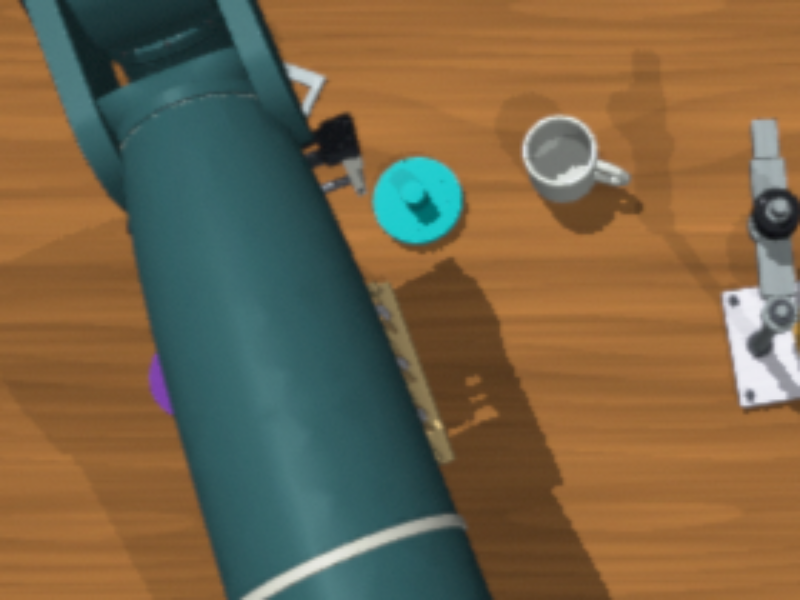

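The picture shows the forearm covering the rack, and the cup and nut undisturbed. Before going down I'll check how high the forearm's underside is over the discs.

```bash
python3 - <<'E'
from h import *
im,W,*_=cam("top")
u=np.array([.9345,.356]);v=np.array([-.356,.9345])
P=W.reshape(-1,3);P=P[np.isfinite(P[:,0])]
X=(P[:,:2]-[.504,.2646])@u;Y=(P[:,:2]-[.504,.2646])@v
for k in(-.2,-.1,-.05,0,.05,.1,.15,.2,.25):
    m=(abs(X-k)<.006)&(P[:,2]>.2); 
    if m.any(): print(k,"ztop",np.percentile(P[m,2],98).round(3),"Y",Y[m].min().round(3),Y[m].max().round(3))
im,W,*_=cam("side"); save("pics/b.png",im)
E
```

```text
-0.2 ztop 0.568 Y -0.091 0.04
-0.1 ztop 0.54 Y -0.086 0.046
-0.05 ztop 0.525 Y -0.396 0.048
0 ztop 0.51 Y -0.384 0.051
0.05 ztop 0.495 Y -0.074 0.048
0.1 ztop 0.476 Y -0.083 0.061
0.15 ztop 0.458 Y -0.092 0.097
0.2 ztop 0.453 Y -0.072 0.063
0.25 ztop 0.449 Y -0.076 0.077
```

View pics/b.png

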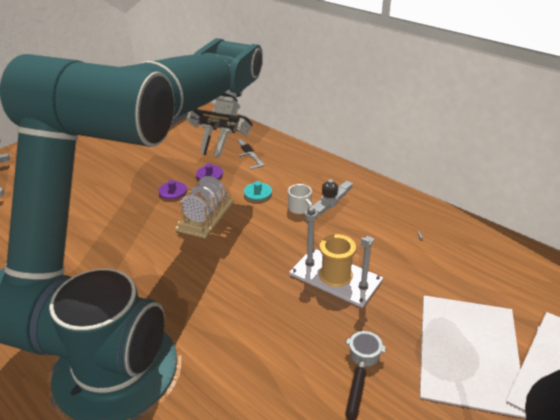

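>>> {"method": "jog_arm", "body": {"slide": [[0, -0.2, -2], [0, -0.2, -5], [0, -0.2, -8], [0, -0.2, -10], [0, -0.2, -11], [0, -0.2, -11.6], [0, -0.2, -11.6], [0, -0.2, -11.6]], "turn": [[0, 0, 0], [0, 0, 0], [0, 0, 0], [0, 0, 0], [0, 0, 0], [0, 0, 0], [0, 0, 0], [0, 0, 0]]}}

```text
time_s: 2.75
ee_pos: [0.5718, 0.2891, 0.0665]
tcp_rot: [-0.376, -0.167, 0.909, -0.069]
ft_force: [1.1, -0.1, 0.0]
grip_width: 0.0322
grip_force: 0.0
```

```bash
python3 go.py .5713 .2902 .067 110.9 45; python3 -c "
from h import *
im,W,*_=cam('side'); save('pics/c.png',cv2.resize(im[90:250,130:290],(600,600),interpolation=cv2.INTER_CUBIC))"
```

```text
t 2.75 ee [0.5718 0.2891 0.0665] F [ 1.1 -0.1  0. ] q [ 0.41  0.62  1.2   0.04  2.1  -1.52] w 0.0322 0.0
 slide cm [-0.05  0.11  0.05] turn deg [-0.03  0.03  0.06]
```

View pics/c.png

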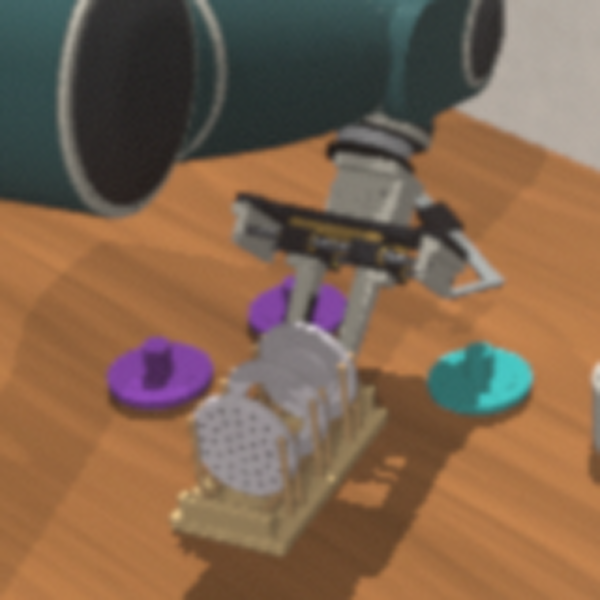

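The fingers are either side of the boss behind the far disc, at about (330,340) in the crop, and nothing is touching. I'll close and lift.

>>> {"method": "jog_arm", "body": {"slide": [[0, 0.1, 0], [0, 0.1, 0], [0, 0.1, 0], [0, 0.1, 0], [0, 0.1, 0], [0, 0.1, 0]], "turn": [[0, 0, 0], [0, 0, 0], [0, 0, 0], [0, 0, 0], [0, 0, 0], [0, 0, 0]], "fingers": -1, "grip_force": 55}}

```text
time_s: 3.55
ee_pos: [0.5715, 0.2902, 0.0659]
tcp_rot: [-0.376, -0.167, 0.909, -0.069]
ft_force: [0.7, 4.9, 4.5]
grip_width: 0.0228
grip_force: 55.0
```

>>> {"method": "jog_arm", "body": {"slide": [[0, 0, 1], [0, 0, 2.5], [0, 0, 4], [0, 0, 6], [0, 0, 8], [0, 0, 11], [0, 0, 14], [0, 0, 17], [0, 0, 18], [0, 0, 18]], "turn": [[0, 0, 0], [0, 0, 0], [0, 0, 0], [0, 0, 0], [0, 0, 0], [0, 0, 0], [0, 0, 0], [0, 0, 0], [0, 0, 0], [0, 0, 0]]}}

```text
time_s: 4.8
ee_pos: [0.5716, 0.29, 0.2459]
tcp_rot: [-0.376, -0.167, 0.909, -0.069]
ft_force: [0.9, -0.1, -3.1]
grip_width: 0.0226
grip_force: 55.0
```

```bash
python3 go.py .42 -.08 .28 98.6 -45; python3 -c "
from h import *
im,W,*_=cam('side'); save('pics/d.png',cv2.resize(im[60:260,100:350],(800,600),interpolation=cv2.INTER_CUBIC))"
```

```text
t 4.8 ee [0.5716 0.29   0.2459] F [ 0.9 -0.1 -3.1] q [ 0.41  0.52  1.06  0.05  2.35 -1.5 ] w 0.0226 55.0
 slide cm [-15.16 -37.     3.41] turn deg [ 22.88 -87.16  -9.61]
```

View pics/d.png

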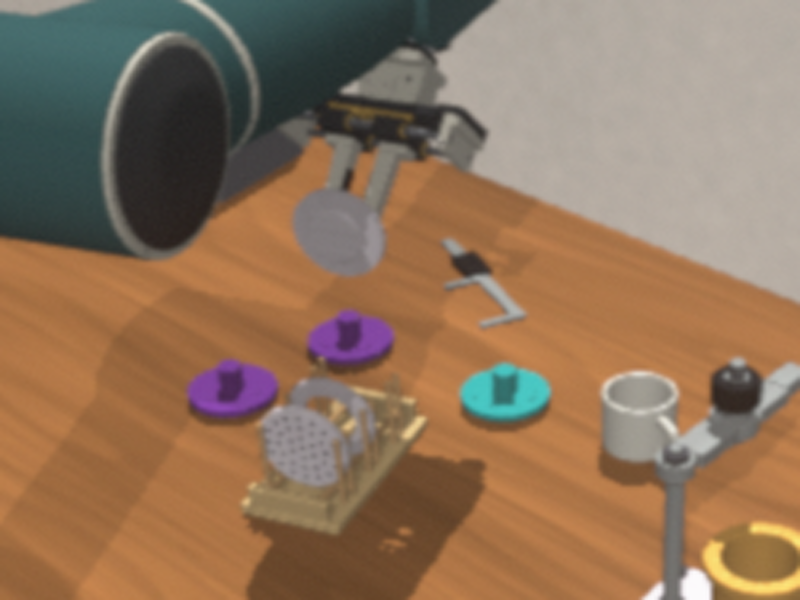

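The cover is lifted cleanly; it hangs at about (340,232) in the crop, and the ring and screen are still in the rack. Next I'll carry it above the mouth, turning it boss up on the way.

>>> {"method": "jog_arm", "body": {"slide": [[-1, -3, 2], [-3, -8, 4], [-5, -13, 5], [-7, -18, 5], [-8, -23, 5], [-9, -28, 5], [-10, -32, 5], [-10, -36, 5], [-9, -40, 4], [-6, -45, 4], [-2, -48.4, 4], [-2, -48.4, 4]], "turn": [[2.3, -8.7, -1], [4.6, -17.4, -1.9], [6.9, -26.1, -2.9], [9.2, -34.9, -3.8], [11.4, -43.6, -4.8], [13.7, -52.3, -5.8], [16, -61, -6.7], [18.3, -69.7, -7.7], [20.6, -78.4, -8.6], [22.9, -87.2, -9.6], [22.9, -87.2, -9.6], [22.9, -87.2, -9.6]]}}

```text
time_s: 6.35
ee_pos: [0.552, -0.1964, 0.2812]
tcp_rot: [0.379, -0.067, 0.922, 0.03]
ft_force: [-0.8, 1.1, -3.2]
grip_width: 0.023
grip_force: 55.0
```

```bash
python3 go.py .5514 -.1938 .17 98.6 -45; python3 - <<'E'
from h import *
im,W,*_=cam('side'); save('pics/e.png',im)
E
```

```text
t 6.35 ee [ 0.552  -0.1964  0.2812] F [-0.8  1.1 -3.2] q [-0.64 -0.47  2.    0.6   1.09 -2.5 ] w 0.023 55.0
 slide cm [ -0.06   0.26 -11.12] turn deg [-0.22 -0.35  0.14]
```

View pics/e.png

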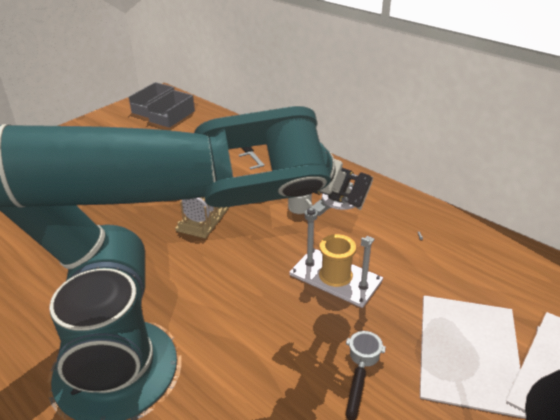

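The side view shows the gripper over the chamber, with its body hiding the cover at about (345,185). I'll measure the held cover by range from the top camera instead.

```bash
cat > hold.py <<'E'
from h import *
s=arm.get_state(); p=s["ee_pos"]
ims=[]
for n in("top","side"):
    im,W,V,f,c=cam(n)
    P=W.reshape(-1,3); d=P-p
    col=im.reshape(-1,3).astype(int)
    m=np.isfinite(P[:,0])&(np.hypot(d[:,0],d[:,1])<.06)&(d[:,2]<-.008)&(d[:,2]>-.045)
    q=P[m]
    print(n,len(q))
    if len(q)>20:
        print(" med",np.median(d[m],0).round(4),"pcts z",np.percentile(d[m][:,2],[5,25,50,75,95]).round(4))
        A=np.c_[q[:,:2]-p[:2],np.ones(len(q))]; w=np.ones(len(q),bool)
        for _ in range(5):
            co=np.linalg.lstsq(A[w],q[w,2]-p[2],rcond=None)[0]; w=abs(A@co-(q[:,2]-p[2]))<.003
        print(" plane",co.round(4),w.sum(),"extent x",np.percentile(d[m][w][:,0],[1,99]).round(4),"y",np.percentile(d[m][w][:,1],[1,99]).round(4))
    h=V@np.r_[p,1]; u,v=int(f*h[0]/h[2]+c["cx"]),int(f*h[1]/h[2]+c["cy"]); print(" px",u,v)
    ims.append(cv2.resize(im[v-50:v+50,u-50:u+50],(400,400),interpolation=cv2.INTER_CUBIC))
save("pics/hold%d.png"%int(s["time_s"]*100),np.hstack(ims))
E
python3 hold.py; ls pics
```

```text
top 617
 med [ 0.016   0.0133 -0.0135] pcts z [-0.0167 -0.0147 -0.0135 -0.0123 -0.0105]
 plane [-0.0177  0.0003 -0.0132] 560 extent x [-0.0332  0.0417] y [-0.0406  0.0437]
 px 373 195
side 226
 med [-0.0327 -0.0097 -0.0134] pcts z [-0.0195 -0.0156 -0.0134 -0.0119 -0.0101]
 plane [ 0.012   0.0186 -0.0127] 171 extent x [-0.0458  0.0381] y [-0.0393  0.0348]
 px 341 190
a.png
b.png
c.png
crop1.png
d.png
e.png
hold640.png
side0.png
top0.png
```

>>> {"method": "jog_arm", "body": {"slide": [[0.1, 0.17, -3], [0.1, 0.17, -6], [0.1, 0.17, -9], [0.1, 0.17, -12], [0.1, 0.17, -13.1], [0.1, 0.17, -13.1], [0.1, 0.17, -13.1]], "turn": [[-0.2, -0.3, 0], [-0.2, -0.3, 0], [-0.2, -0.3, 0], [-0.2, -0.3, 0], [-0.2, -0.3, 0], [-0.2, -0.3, 0], [-0.2, -0.3, 0]]}}

```text
time_s: 7.38
ee_pos: [0.5529, -0.1924, 0.1564]
tcp_rot: [0.385, -0.07, 0.92, 0.026]
ft_force: [0.5, -0.3, -3.2]
grip_width: 0.023
grip_force: 55.0
```

```bash
python3 go.py .553 -.1947 .134 98.6 -45;python3 hold.py; ls pics
```

```text
t 7.38 ee [ 0.5529 -0.1924  0.1564] F [ 0.5 -0.3 -3.2] q [-0.63 -0.41  2.17  0.7   0.89 -2.67] w 0.023 55.0
 slide cm [ 0.01 -0.23 -2.24] turn deg [ 0.27  0.39 -0.02]
top 540
 med [ 0.0147  0.0112 -0.0135] pcts z [-0.0185 -0.0151 -0.0135 -0.0121 -0.0102]
 plane [-0.0008 -0.009  -0.0135] 431 extent x [-0.0368  0.0429] y [-0.0416  0.0446]
 px 361 205
side 190
 med [-0.0355 -0.0112 -0.0194] pcts z [-0.0447 -0.0437 -0.0194 -0.0146 -0.0122]
a.png
b.png
c.png
crop1.png
d.png
e.png
hold640.png
side0.png
top0.pngTraceback (most recent call last):
  File "hold.py", line 16, in <module>
    print(" plane",co.round(4),w.sum(),"extent x",np.percentile(d[m][w][:,0],[1,99]).round(4),"y",np.percentile(d[m][w][:,1],[1,99]).round(4))
                                                  ~~~~~~~~~~~~~^^^^^^^^^^^^^^^^^^^^^
    return _quantile_unchecked(
        a, q, axis, out, overwrite_input, method, keepdims, weights)
    return _ureduce(a,
                    func=_quantile_ureduce_func,
    ...<5 lines>...
                    overwrite_input=overwrite_input,
                    method=method)
    r = func(a, **kwargs)
    result = _quantile(arr,
                       quantiles=q,
    ...<2 lines>...
                       out=out,
                       weights=wgt)
    slices_having_nans = np.isnan(arr[-1, ...])
                                  ~~~^^^^^^^^^
IndexError: index -1 is out of bounds for axis 0 with size 0
```

>>> {"method": "jog_arm", "body": {"slide": [[-0.05, -0.28, -0.3], [-0.05, -0.28, -0.6], [-0.05, -0.28, -0.6], [-0.05, -0.28, -0.6]], "turn": [[0, 0, 0], [0, 0, 0], [0, 0, 0], [0, 0, 0]]}}

```text
time_s: 7.98
ee_pos: [0.552, -0.1951, 0.1486]
tcp_rot: [0.384, -0.07, 0.92, 0.027]
ft_force: [-0.2, -0.4, -2.5]
grip_width: 0.0229
grip_force: 55.0
```

```bash
python3 go.py .5523 -.1952 .133 98.6 -45
```

```text
t 7.97 ee [ 0.552  -0.1951  0.1486] F [-0.2 -0.4 -2.5] q [-0.64 -0.4   2.18  0.71  0.88 -2.69] w 0.0229 55.0
 slide cm [ 0.03 -0.01 -1.56] turn deg [ 0.21  0.29 -0.01]
```

>>> {"method": "jog_arm", "body": {"slide": [[0, 0, -0.3], [0, 0, -0.6], [0, 0, -0.9], [0, 0, -1.2], [0, 0, -1.4], [0, 0, -1.5], [0, 0, -1.5]], "turn": [[0.2, 0.2, 0], [0.2, 0.2, 0], [0.2, 0.2, 0], [0.2, 0.2, 0], [0.2, 0.2, 0], [0.2, 0.2, 0], [0.2, 0.2, 0]]}}

```text
time_s: 8.85
ee_pos: [0.5522, -0.1952, 0.1341]
tcp_rot: [0.383, -0.069, 0.921, 0.028]
ft_force: [1.2, 0.7, -1.0]
grip_width: 0.0231
grip_force: 55.0
```

```bash
sed -i 's/if len(q)>20/if len(q)>20 and n=="top"/' hold.py; python3 go.py .5523 -.1952 .133 98.6 -45; python3 hold.py
```

```text
t 8.85 ee [ 0.5522 -0.1952  0.1341] F [ 1.2  0.7 -1. ] q [-0.64 -0.38  2.19  0.72  0.87 -2.71] w 0.0231 55.0
 slide cm [ 0.01  0.   -0.11] turn deg [0.02 0.14 0.  ]
top 536
 med [ 0.0143  0.0144 -0.0135] pcts z [-0.0222 -0.015  -0.0135 -0.0119 -0.0099]
 plane [-0.0048 -0.0085 -0.0132] 425 extent x [-0.0346  0.0418] y [-0.0423  0.0449]
 px 361 207
side 246
 px 338 238
```

>>> {"method": "jog_arm", "body": {"slide": [[0, 0, -0.1], [0, 0, -0.2], [0, 0, -0.2]], "turn": [[0, 0, 0], [0, 0, 0], [0, 0, 0]]}}

```text
time_s: 9.32
ee_pos: [0.5528, -0.1954, 0.1338]
tcp_rot: [0.384, -0.07, 0.92, 0.028]
ft_force: [-6.6, 2.7, 13.0]
grip_width: 0.0231
grip_force: 55.0
```

>>> {"method": "jog_arm", "body": {"slide": [[0, 0, 0.1], [0, 0, 0.1], [0, 0, 0.1], [0, 0, 0.1], [0, 0, 0.1]], "turn": [[0, 0, 0], [0, 0, 0], [0, 0, 0], [0, 0, 0], [0, 0, 0]], "fingers": -0.1}}

```text
time_s: 9.95
ee_pos: [0.552, -0.1951, 0.1325]
tcp_rot: [0.382, -0.069, 0.921, 0.029]
ft_force: [0.3, 0.7, -0.0]
grip_width: 0.0421
grip_force: 0.0
```

>>> {"method": "jog_arm", "body": {"slide": [[-1, -0.15, 1], [-3, -0.5, 3], [-6, -0.9, 6], [-9, -1.3, 10], [-10, 0, 14], [-11, 2, 18], [-10, 6, 18], [-10, 8, 18]], "turn": [[0, 0, 0], [0, 0, 0], [0, 0, 0], [0, 0, 0], [0, 0, 0], [0, 0, 0], [0, 0, 0], [0, 0, 0]]}}

```text
time_s: 10.95
ee_pos: [0.4514, -0.1139, 0.314]
tcp_rot: [0.383, -0.07, 0.921, 0.028]
ft_force: [-0.1, 0.6, -0.3]
grip_width: 0.0416
grip_force: 0.0
```

```bash
python3 go.py .60 -.03 .28 0 0; python3 - <<'E'
from h import *
im,W,V,f,c=cam('top')
P=W.reshape(-1,3);P=P[np.isfinite(P[:,0])]
d=P-[.5514,-.1938,0]; r=np.hypot(d[:,0],d[:,1])
for lo,hi,rr in((.113,.126,.06),(.140,.155,.02)):
    m=(r<rr)&(P[:,2]>lo)&(P[:,2]<hi); q=P[m]
    A=np.c_[d[m][:,:2],np.ones(m.sum())]; print(m.sum(),np.linalg.lstsq(A,q[:,2],rcond=None)[0].round(4), cv2.minEnclosingCircle((q[:,:2]*1000).astype(np.float32)))
v=cv2.resize(im[130:270,270:457],(800,600),interpolation=cv2.INTER_CUBIC); save("pics/f.png",v)
E
```

```text
t 10.95 ee [ 0.4514 -0.1139  0.314 ] F [-0.1  0.6 -0.3] q [-0.62 -0.83  2.15  0.55  1.24 -2.37] w 0.0416 0.0
 slide cm [14.86  8.39 -3.4 ] turn deg [ 33.33  38.58 -92.95]
854 [-0.0036 -0.0061  0.1204] ((551.3790893554688, -194.3766326904297), 46.2932014465332)
70 [0.0318 0.0015 0.1479] ((552.3954467773438, -194.17404174804688), 11.895764350891113)
```

View pics/f.png

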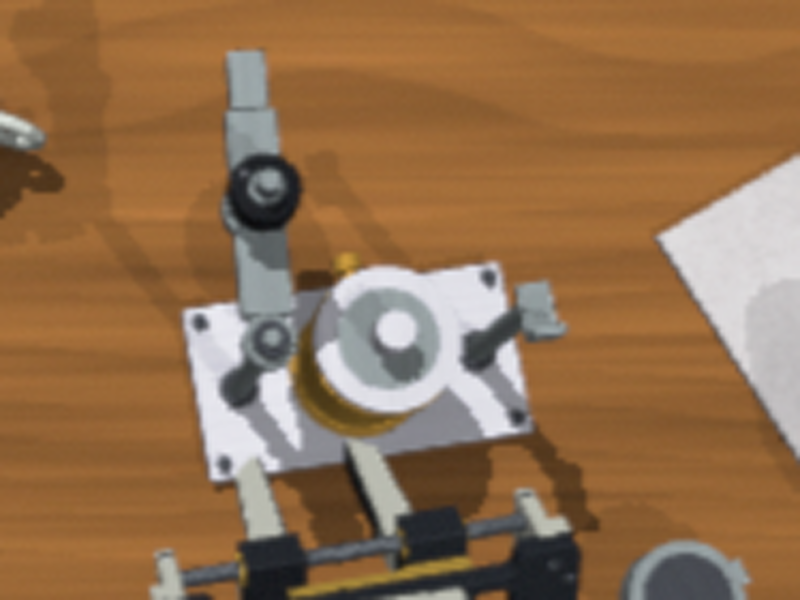

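The top view shows the cover boss up in the mouth at about (395,330) in the crop. Range puts its face level at 120 mm, the boss top at 148 mm and its centre on the axis, so it is seated. The yoke is next.

```bash
python3 go.py .6195 -.111 .29 92.6 0
```

```text
t 11.0 ee [ 0.4513 -0.1126  0.314 ] F [-0.  -0.4  1. ] q [-0.62 -0.83  2.15  0.55  1.24 -2.37] w 0.0418 0.0
 slide cm [16.82  0.16 -2.4 ] turn deg [-4.36 44.99 -5.79]
```

>>> {"method": "jog_arm", "body": {"slide": [[2, 0, 1], [5, 0, 1], [8, 0.1, 1], [11, 0.1, 1], [14, 0.1, 0], [16.8, 0.1, -1], [16.8, 0.1, -2], [16.8, 0.1, -2.4], [16.8, 0.1, -2.4]], "turn": [[-0.4, 4.5, -0.6], [-1.3, 13.5, -1.7], [-2.2, 22.5, -2.9], [-3, 31.5, -4.1], [-3.9, 40.5, -5.2], [-4.4, 45, -5.8], [-4.4, 45, -5.8], [-4.4, 45, -5.8], [-4.4, 45, -5.8]], "fingers": 0.25}}

```text
time_s: 12.12
ee_pos: [0.619, -0.1146, 0.2897]
tcp_rot: [-0.0, -0.022, 1.0, -0.0]
ft_force: [-0.4, 0.2, -0.6]
grip_width: 0.0583
grip_force: 0.0
```

```bash
python3 go.py .6195 -.111 .202 92.6 0
```

```text
t 12.12 ee [ 0.619  -0.1146  0.2897] F [-0.4  0.2 -0.6] q [-0.22  0.01  1.45 -0.    1.68 -1.84] w 0.0583 0.0
 slide cm [ 0.05  0.36 -8.77] turn deg [ 0.05 -0.01  0.13]
```

>>> {"method": "jog_arm", "body": {"slide": [[0.05, 0.3, -3], [0.05, 0.3, -6], [0.05, 0.3, -8], [0.05, 0.3, -8.8], [0.05, 0.3, -8.8]], "turn": [[0, 0, 0], [0, 0, 0], [0, 0, 0], [0, 0, 0], [0, 0, 0]]}}

```text
time_s: 12.75
ee_pos: [0.6205, -0.1112, 0.2012]
tcp_rot: [-0.001, -0.022, 1.0, -0.0]
ft_force: [0.1, -0.2, -0.2]
grip_width: 0.0583
grip_force: 0.0
```

```bash
python3 go.py .6195 -.111 .202 92.6 0; python3 - <<'E'
import numpy as np
pv=np.array([.5395,-.1147]); a0=np.radians(2.6)
for k in range(1,13):
    a=a0-np.radians(7*k); p=pv+.080*np.array([np.cos(a),np.sin(a)]); print(-7*k,((p-[.6195,-.111])*100).round(2))
E
```

```text
t 12.75 ee [ 0.6205 -0.1112  0.2012] F [ 0.1 -0.2 -0.2] q [-0.22  0.03  1.58 -0.    1.54 -1.83] w 0.0583 0.0
 slide cm [-0.1   0.02  0.08] turn deg [ 0.05 -0.07  0.09]
-7 [-0.02 -0.98]
-14 [-0.16 -1.95]
-21 [-0.41 -2.9 ]
-28 [-0.77 -3.8 ]
-35 [-1.25 -4.66]
-42 [-1.82 -5.45]
-49 [-2.48 -6.16]
-56 [-3.23 -6.79]
-63 [-4.05 -7.33]
-70 [-4.93 -7.76]
-77 [-5.85 -8.08]
-84 [-6.8  -8.28]
```

>>> {"method": "jog_arm", "body": {"slide": [[-0.1, 0, 0.1], [-0.12, -0.98, 0.1], [-0.26, -1.95, 0.1], [-0.5, -2.9, 0.1], [-0.87, -3.8, 0.1], [-1.35, -4.66, 0.1], [-1.92, -5.45, 0.1], [-2.58, -6.16, 0.1], [-3.33, -6.79, 0.1], [-4.15, -7.33, 0.1], [-5, -7.76, 0.1], [-5.95, -8.08, 0.1]], "turn": [[0, 0, 0], [0, 0, -7], [0, 0, -14], [0, 0, -21], [0, 0, -28], [0, 0, -35], [0, 0, -42], [0, 0, -49], [0, 0, -56], [0, 0, -63], [0, 0, -70], [0, 0, -77]], "fingers": 0}}

```text
time_s: 14.25
ee_pos: [0.5612, -0.1921, 0.2027]
tcp_rot: [-0.0, 0.607, 0.795, 0.001]
ft_force: [2.7, 1.7, 0.1]
grip_width: 0.0468
grip_force: 0.9
```

```bash
python3 go.py .5514 -.1938 .202 8.6 0
```

```text
t 14.25 ee [ 0.5612 -0.1921  0.2027] F [2.7 1.7 0.1] q [-0.37 -0.05  1.65  0.    1.54 -0.64] w 0.0468 0.9
 slide cm [-0.98 -0.17 -0.07] turn deg [-0.07  0.03 -6.69]
```

>>> {"method": "jog_arm", "body": {"slide": [[-0.5, -0.1, 0], [-1, -0.17, 0], [-1.3, -0.22, 0], [-1.5, -0.25, 0], [-1.5, -0.25, 0]], "turn": [[0, 0, -3], [0, 0, -6.7], [0, 0, -6.7], [0, 0, -6.7], [0, 0, -6.7]]}}

```text
time_s: 14.88
ee_pos: [0.5488, -0.1941, 0.2028]
tcp_rot: [0.002, 0.65, 0.76, 0.003]
ft_force: [28.4, 1.6, -6.6]
grip_width: 0.0471
grip_force: 14.0
```

```bash
python3 go.py .5514 -.1938 .202 8.6 0
```

```text
t 14.88 ee [ 0.5488 -0.1941  0.2028] F [28.4  1.6 -6.6] q [-0.39 -0.08  1.68  0.    1.54 -0.54] w 0.0471 14.0
 slide cm [ 0.26  0.03 -0.08] turn deg [-0.08  0.39 -0.36]
```

>>> {"method": "jog_arm", "body": {"slide": [[0.5, 0.05, 0], [0.5, 0.05, 0], [0.5, 0.05, 0], [0.5, 0.05, 0], [0.5, 0.05, 0], [0.5, 0.05, 0], [0.5, 0.05, 0], [0.5, 0.05, 0], [0.5, 0.05, 0], [0.5, 0.05, 0], [0.5, 0.05, 0], [0.5, 0.05, 0]], "turn": [[0, 0, 0], [0, 0, 8], [0, 0, 18], [0, 0, 28], [0, 0, 38], [0, 0, 48], [0, 0, 58], [0, 0, 68], [0, 0, 78], [0, 0, 88], [0, 0, 98], [0, 0, 108]], "fingers": 0.3}}

```text
time_s: 16.38
ee_pos: [0.5511, -0.194, 0.2022]
tcp_rot: [-0.001, -0.235, 0.972, -0.001]
ft_force: [0.5, 0.8, 0.2]
grip_width: 0.0604
grip_force: 0.0
```

```bash
python3 go.py .5516 -.1940 .203 134 0; cat > yk.py <<'E'
from h import *
im,W,*_=cam('top'); P=W.reshape(-1,3);P=P[np.isfinite(P[:,0])]
m=(P[:,2]>.176)&(P[:,2]<.190)&(abs(P[:,0]-.56)<.06)&(P[:,1]<-.22)&(P[:,1]>-.31); q=P[m]; print("yoke end",len(q),q.mean(0).round(4) if len(q) else 0)
m=(np.hypot(P[:,0]-.5514,P[:,1]+.194)<.024)&(P[:,2]>.216)&(P[:,2]<.245); q=P[m]; print("nut",len(q),(np.median(q,0).round(4),q[:,2].max()) if len(q) else 0)
E
python3 yk.py
```

```text
t 16.38 ee [ 0.5511 -0.194   0.2022] F [0.5 0.8 0.2] q [-0.38 -0.07  1.67 -0.    1.54 -2.43] w 0.0604 0.0
 slide cm [ 0.05 -0.    0.08] turn deg [ 0.1  -0.05 16.78]
yoke end 38 [ 0.5463 -0.2687  0.1823]
nut 51 (array([ 0.5486, -0.1883,  0.2238]), np.float64(0.24174385237967377))
```

>>> {"method": "jog_arm", "body": {"slide": [[0.05, 0, 0], [0.05, 0, 0], [0.05, 0, 0]], "turn": [[0, 0, 8], [0, 0, 16], [0, 0, 16]]}}

```text
time_s: 16.8
ee_pos: [0.5516, -0.194, 0.202]
tcp_rot: [-0.001, -0.364, 0.931, -0.001]
ft_force: [0.0, -0.2, -0.1]
grip_width: 0.0601
grip_force: 0.0
```

>>> {"method": "jog_arm", "body": {"slide": [[0, 0, 0], [0, 0, 0], [0, 0, 0], [0, 0, 0], [0, 0, 0]], "turn": [[0, 0, 0], [0, 0, 0], [0, 0, 0], [0, 0, 0], [0, 0, 0]], "fingers": -1, "grip_force": 35}}

```text
time_s: 17.42
ee_pos: [0.5523, -0.1948, 0.2017]
tcp_rot: [-0.0, -0.364, 0.931, -0.002]
ft_force: [9.7, -8.7, -4.0]
grip_width: 0.0395
grip_force: 35.0
```

>>> {"method": "jog_arm", "body": {"slide": [[0, 0, 0], [0, 0, 0], [0, 0, 0], [0, 0, 0], [0, 0, 0], [0, 0, 0], [0, 0, 0], [0, 0, 0], [0, 0, 0], [0, 0, 0], [0, 0, 0], [0, 0, 0]], "turn": [[0, 0, -10], [0, 0, -20], [0, 0, -30], [0, 0, -40], [0, 0, -50], [0, 0, -60], [0, 0, -70], [0, 0, -80], [0, 0, -90], [0, 0, -100], [0, 0, -110], [0, 0, -120]]}}

```text
time_s: 18.92
ee_pos: [0.5526, -0.1937, 0.2017]
tcp_rot: [0.0, 0.626, 0.78, 0.001]
ft_force: [14.7, 0.8, -4.7]
grip_width: 0.0395
grip_force: 35.0
```

```bash
python3 go.py .5516 -.1940 .203 14 0; python3 yk.py; python3 -c "
from cell import arm;print(arm.get_state()['ft_torque'])"
```

```text
t 18.93 ee [ 0.5526 -0.1937  0.2017] F [14.7  0.8 -4.7] q [-0.38 -0.07  1.67  0.    1.54 -0.6 ] w 0.0395 35.0
 slide cm [-0.1  -0.03  0.13] turn deg [-0.1   0.09  1.56]
yoke end 16 [ 0.5445 -0.2769  0.1837]
nut 25 (array([ 0.5484, -0.1879,  0.2226]), np.float64(0.23538329296813287))
[-0.01866308 -1.82579621 -0.04848942]
```

>>> {"method": "jog_arm", "body": {"slide": [[0.1, 0, 0], [0.1, 0, 0], [0.1, 0, 0], [0.1, 0, 0], [0.1, 0, 0], [0.1, 0, 0], [0.1, 0, 0], [0.1, 0, 0], [0.1, 0, 0], [0.1, 0, 0], [0.1, 0, 0], [0.1, 0, 0]], "turn": [[0, 0, -10], [0, 0, -20], [0, 0, -30], [0, 0, -40], [0, 0, -50], [0, 0, -60], [0, 0, -70], [0, 0, -80], [0, 0, -90], [0, 0, -100], [0, 0, -110], [0, 0, -120]]}}

```text
time_s: 20.48
ee_pos: [0.5535, -0.1946, 0.2017]
tcp_rot: [0.0, 0.988, -0.153, 0.002]
ft_force: [11.2, -6.1, -3.2]
grip_width: 0.0395
grip_force: 35.0
```

>>> {"method": "jog_arm", "body": {"slide": [[0, 0, 0], [0, 0, 0], [0, 0, 0], [0, 0, 0], [0, 0, 0], [0, 0, 0], [0, 0, 0], [0, 0, 0]], "turn": [[0, 0, -10], [0, 0, -20], [0, 0, -30], [0, 0, -40], [0, 0, -50], [0, 0, -60], [0, 0, -70], [0, 0, -70]]}}

```text
time_s: 21.48
ee_pos: [0.5529, -0.195, 0.2018]
tcp_rot: [0.001, 0.723, -0.691, 0.002]
ft_force: [5.6, -9.8, -2.9]
grip_width: 0.0396
grip_force: 35.0
```

```bash
python3 go.py .5526 -.1940 .203 -176 0; python3 yk.py; python3 -c "
from cell import arm;print(arm.get_state()['ft_torque'])"
```

```text
t 21.48 ee [ 0.5529 -0.195   0.2018] F [ 5.6 -9.8 -2.9] q [-0.38 -0.07  1.67 -0.    1.54  2.72] w 0.0396 35.0
 slide cm [-0.03  0.1   0.12] turn deg [0.22 0.12 1.45]
yoke end 33 [ 0.5474 -0.2766  0.1831]
nut 13 (array([ 0.552 , -0.1878,  0.2233]), np.float64(0.23205151274075989))
[-1.47218322 -0.66233712 -0.09145348]
```

>>> {"method": "jog_arm", "body": {"slide": [[0, 0.1, 0], [0, 0.1, 0], [0, 0.1, 0], [0, 0.1, 0], [0, 0.1, 0], [0, 0.1, 0], [0, 0.1, 0], [0, 0.1, 0], [0, 0.1, 0], [0, 0.1, 0], [0, 0.1, 0], [0, 0.1, 0]], "turn": [[0, 0, 0], [0, 0, 0], [0, 0, 0], [0, 0, 10], [0, 0, 20], [0, 0, 30], [0, 0, 40], [0, 0, 50], [0, 0, 60], [0, 0, 70], [0, 0, 80], [0, 0, 90]], "fingers": 0.3}}

```text
time_s: 23.02
ee_pos: [0.5525, -0.1929, 0.2017]
tcp_rot: [-0.0, 1.0, 0.027, 0.001]
ft_force: [-0.1, 0.4, 0.1]
grip_width: 0.0605
grip_force: 0.0
```

>>> {"method": "jog_arm", "body": {"slide": [[0, 0, 0], [0, 0, 0], [0, 0, 0], [0, 0, 0], [0, 0, 0], [0, 0, 0], [0, 0, 0], [0, 0, 0], [0, 0, 0], [0, 0, 0], [0, 0, 0], [0, 0, 0]], "turn": [[0, 0, 10], [0, 0, 20], [0, 0, 30], [0, 0, 40], [0, 0, 50], [0, 0, 60], [0, 0, 70], [0, 0, 80], [0, 0, 90], [0, 0, 100], [0, 0, 110], [0, 0, 120]]}}

```text
time_s: 24.52
ee_pos: [0.5525, -0.1928, 0.2016]
tcp_rot: [-0.001, 0.476, 0.879, 0.0]
ft_force: [-0.2, 0.7, 0.0]
grip_width: 0.0608
grip_force: 0.0
```

>>> {"method": "jog_arm", "body": {"slide": [[0, 0, 0], [0, 0, 0], [0, 0, 0], [0, 0, 0], [0, 0, 0], [0, 0, 0], [0, 0, 0]], "turn": [[0, 0, 10], [0, 0, 20], [0, 0, 30], [0, 0, 40], [0, 0, 50], [0, 0, 60], [0, 0, 60]]}}

```text
time_s: 25.4
ee_pos: [0.5525, -0.1929, 0.2016]
tcp_rot: [-0.001, -0.024, 1.0, -0.0]
ft_force: [0.3, -0.6, -0.3]
grip_width: 0.0604
grip_force: 0.0
```

```bash
python3 go.py .5528 -.1943 .203 94 0; python3 yk.py
```

```text
t 25.4 ee [ 0.5525 -0.1929  0.2016] F [ 0.3 -0.6 -0.3] q [-0.38 -0.07  1.67 -0.    1.54 -2.  ] w 0.0604 0.0
 slide cm [ 0.03 -0.14  0.14] turn deg [ 0.04 -0.1   1.25]
yoke end 2 [ 0.5427 -0.2367  0.1765]
nut 43 (array([ 0.5441, -0.1883,  0.2222]), np.float64(0.22747901046618063))
```

>>> {"method": "jog_arm", "body": {"slide": [[0, -0.1, 0], [0, -0.1, 0], [0, -0.1, 0], [0, -0.1, 0], [0, -0.1, 0]], "turn": [[0, 0, 0], [0, 0, 0], [0, 0, 0], [0, 0, 0], [0, 0, 0]], "fingers": -1, "grip_force": 25}}

```text
time_s: 26.08
ee_pos: [0.5525, -0.1944, 0.2017]
tcp_rot: [-0.001, -0.024, 1.0, -0.001]
ft_force: [1.3, -5.2, -0.8]
grip_width: 0.0394
grip_force: 25.0
```

>>> {"method": "jog_arm", "body": {"slide": [[0, 0, 0], [0, 0, 0], [0, 0, 0], [0, 0, 0], [0, 0, 0], [0, 0, 0], [0, 0, 0], [0, 0, 0], [0, 0, 0], [0, 0, 0], [0, 0, 0], [0, 0, 0]], "turn": [[0, 0, -10], [0, 0, -20], [0, 0, -30], [0, 0, -40], [0, 0, -50], [0, 0, -60], [0, 0, -70], [0, 0, -80], [0, 0, -90], [0, 0, -100], [0, 0, -110], [0, 0, -120]]}}

```text
time_s: 27.58
ee_pos: [0.5531, -0.194, 0.2017]
tcp_rot: [-0.0, 0.855, 0.518, 0.001]
ft_force: [6.8, -3.4, -2.2]
grip_width: 0.0396
grip_force: 25.0
```

>>> {"method": "jog_arm", "body": {"slide": [[0, 0, 0], [0, 0, 0], [0, 0, 0], [0, 0, 0], [0, 0, 0], [0, 0, 0], [0, 0, 0], [0, 0, 0], [0, 0, 0], [0, 0, 0], [0, 0, 0]], "turn": [[0, 0, -10], [0, 0, -20], [0, 0, -30], [0, 0, -40], [0, 0, -50], [0, 0, -60], [0, 0, -70], [0, 0, -80], [0, 0, -90], [0, 0, -95], [0, 0, -95]]}}

```text
time_s: 28.95
ee_pos: [0.5526, -0.1941, 0.202]
tcp_rot: [0.0, 0.961, -0.277, 0.001]
ft_force: [-0.9, -3.6, 3.0]
grip_width: 0.0398
grip_force: 25.0
```

```bash
python3 go.py .5525 -.194 .203 -122 0; python3 yk.py; python3 -c "
from cell import arm;print(arm.get_state()['ft_torque'])"
```

```text
t 28.95 ee [ 0.5526 -0.1941  0.202 ] F [-0.9 -3.6  3. ] q [-0.38 -0.07  1.67  0.    1.54  1.75] w 0.0398 25.0
 slide cm [-0.01  0.01  0.1 ] turn deg [0.05 0.13 0.18]
yoke end 32 [ 0.5472 -0.2767  0.1826]
nut 61 (array([ 0.5413, -0.1908,  0.223 ]), np.float64(0.2331236844055362))
[-0.6207316   0.30697666 -0.06080705]
```

>>> {"method": "jog_arm", "body": {"slide": [[0, 0, 0], [0, 0, 0], [0, 0, 0], [0, 0, 0], [0, 0, 0]], "turn": [[0, 0, -6], [0, 0, -12], [0, 0, -18], [0, 0, -24], [0, 0, -24]]}}

```text
time_s: 29.62
ee_pos: [0.5525, -0.1938, 0.202]
tcp_rot: [-0.0, 0.883, -0.47, 0.001]
ft_force: [-2.4, 0.4, 6.5]
grip_width: 0.0394
grip_force: 25.0
```

```bash
python3 go.py .5525 -.194 .203 -146 0; python3 -c "
from cell import arm;print(arm.get_state()['ft_torque'])"
```

```text
t 29.62 ee [ 0.5525 -0.1938  0.202 ] F [-2.4  0.4  6.5] q [-0.38 -0.07  1.67 -0.    1.54  2.17] w 0.0394 25.0
 slide cm [-0.   -0.02  0.1 ] turn deg [0.05 0.11 0.06]
[ 0.09139503  0.46859039 -0.00985925]
```

>>> {"method": "jog_arm", "body": {"slide": [[0, 0, 0], [0, 0, 0], [0, 0, 0], [0, 0, 0], [0, 0, 0]], "turn": [[0, 0, -6], [0, 0, -12], [0, 0, -18], [0, 0, -24], [0, 0, -24]]}}

```text
time_s: 30.25
ee_pos: [0.5528, -0.1935, 0.202]
tcp_rot: [-0.0, 0.766, -0.643, 0.001]
ft_force: [-0.1, 2.2, 4.7]
grip_width: 0.0396
grip_force: 25.0
```

```bash
python3 go.py .5525 -.194 .203 -170 0; python3 -c "
from cell import arm;print(arm.get_state()['ft_torque'])"
```

```text
t 30.25 ee [ 0.5528 -0.1935  0.202 ] F [-0.1  2.2  4.7] q [-0.38 -0.07  1.67 -0.    1.54  2.59] w 0.0396 25.0
 slide cm [-0.03 -0.05  0.1 ] turn deg [ 0.06  0.1  -0.02]
[0.50209958 0.04027694 0.00137695]
```

>>> {"method": "jog_arm", "body": {"slide": [[0, 0, 0], [0, 0, 0], [0, 0, 0], [0, 0, 0], [0, 0, 2], [0, 0, 5], [0, 0, 9], [-3, 0, 13], [-8, 2, 17], [-14, 5, 19], [-18, 8, 19], [-18, 8, 19]], "turn": [[0, 0, 0], [0, 0, 0], [0, 0, 0], [0, 0, 0], [0, 0, 0], [0, 0, 0], [0, 0, 0], [0, 0, 0], [0, 0, 10], [0, 0, 20], [0, 0, 30], [0, 0, 40]], "fingers": 0.3}}

```text
time_s: 31.75
ee_pos: [0.3698, -0.1123, 0.3956]
tcp_rot: [-0.0, 0.94, -0.34, 0.005]
ft_force: [0.3, -1.0, -1.1]
grip_width: 0.0606
grip_force: 0.0
```

```bash
cat > chk.py <<'E'
from h import *
out=[]
for n in("top","side"):
    im,W,V,f,c=cam(n); P=W.reshape(-1,3);P=P[np.isfinite(P[:,0])]
    r=np.hypot(P[:,0]-.552,P[:,1]+.194)
    m=(r<.025)&(P[:,2]>.214)&(P[:,2]<.245); q=P[m]; print(n,len(q),"nut c",cv2.minEnclosingCircle((q[:,:2]*1000).astype(np.float32)) if len(q) else 0,"z pct",np.percentile(q[:,2],[50,75,90,97,100]).round(4) if len(q) else 0, "inner",np.sort(P[(r<.006)&(P[:,2]>.2)][:,2]).round(4))
    m=(P[:,2]>.176)&(P[:,2]<.190)&(abs(P[:,0]-.56)<.07)&(P[:,1]<-.09)&(P[:,1]>-.32); q=P[m]; print(" yoke",len(q),cv2.minAreaRect((q[:,:2]*1000).astype(np.float32)))
    m=(P[:,2]>.114)&(P[:,2]<.128)&(r<.05);print(" disc z",np.median(P[m][:,2]).round(4))
    h=V@np.array([.55,-.19,.2,1]); u,v=int(f*h[0]/h[2]+c["cx"]),int(f*h[1]/h[2]+c["cy"])
    out.append(cv2.resize(im[v-60:v+60,u-40:u+40],(400,600),interpolation=cv2.INTER_CUBIC))
save("pics/z.png",np.hstack(out))
E
python3 chk.py
```

```text
top 239 nut c ((552.051513671875, -193.90208435058594), 21.21900749206543) z pct [0.2225 0.2239 0.2256 0.2273 0.2298] inner [0.2225 0.2231 0.224  0.2247 0.2249 0.2253 0.2253 0.2253 0.2254 0.2255
 0.226  0.2264 0.2267 0.2268 0.227  0.2272 0.2275 0.2277 0.2281 0.2291
 0.2295 0.2298]
 yoke 680 ((549.3848876953125, -193.39959716796875), (35.80202102661133, 189.6929168701172), 6.940289497375488)
 disc z 0.1207
side 176 nut c ((550.831787109375, -195.1089630126953), 22.721412658691406) z pct [0.2211 0.2225 0.2242 0.2256 0.2275] inner [0.2187 0.2195 0.2204 0.2224 0.2235 0.2238 0.2242 0.2245 0.2246 0.2248
 0.2257 0.2262 0.2266 0.2266 0.2272 0.2275]
 yoke 642 ((548.8699951171875, -192.77609252929688), (40.02788162231445, 189.23919677734375), 6.720004081726074)
 disc z 0.1195
```

View pics/z.png

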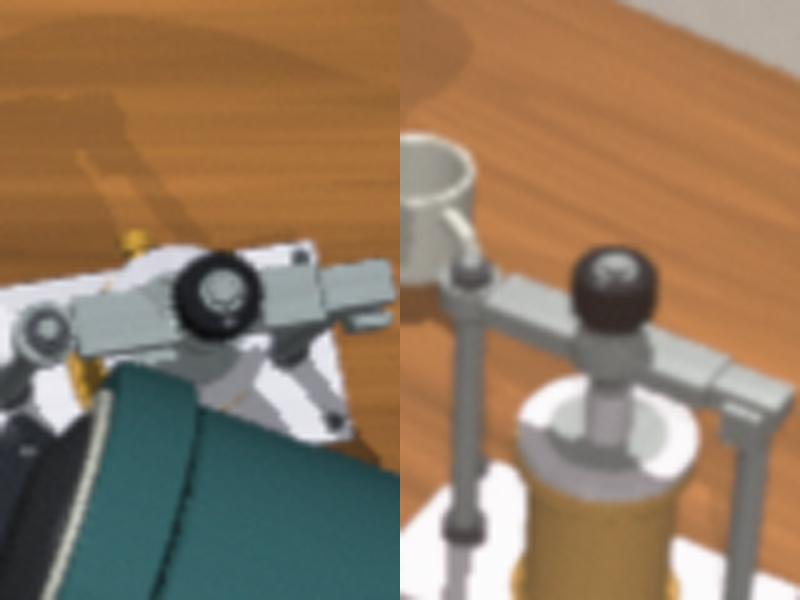

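The picture shows the yoke right across, the spindle meeting the boss, and the nut with about 4 mm of spindle showing at (222,290). That is at or near home. To be sure I'll grip once more and turn against the stop.

>>> {"method": "jog_arm", "body": {"slide": [[5, -2.5, 0], [10, -5, 0], [15, -7, 0], [18.2, -8.2, -2], [18.2, -8.2, -6], [18.2, -8.2, -10], [18.2, -8.2, -14], [18.2, -8.2, -17], [18.2, -8.2, -19], [18.2, -8.2, -19.4], [18.2, -8.2, -19.4], [18.2, -8.2, -19.4]], "turn": [[0, 0, 10], [0, 0, 20], [0, 0, 30], [0, 0, 40], [0, 0, 50], [0, 0, 60], [0, 0, 70], [0, 0, 80], [0, 0, 80], [0, 0, 80], [0, 0, 80], [0, 0, 80]]}}

```text
time_s: 33.35
ee_pos: [0.555, -0.1961, 0.1989]
tcp_rot: [-0.0, 0.941, 0.34, 0.001]
ft_force: [0.0, -0.9, 0.6]
grip_width: 0.0608
grip_force: 0.0
```

```bash
python3 go.py .5525 -.194 .202 -50 0
```

```text
t 33.35 ee [ 0.555  -0.1961  0.1989] F [ 0.  -0.9  0.6] q [-0.38 -0.06  1.67  0.    1.53  0.49] w 0.0608 0.0
 slide cm [-0.25  0.21  0.31] turn deg [-0.06  0.14  0.28]
```

>>> {"method": "jog_arm", "body": {"slide": [[-0.25, 0.2, 0.3], [-0.25, 0.2, 0.3], [-0.25, 0.2, 0.3], [-0.25, 0.2, 0.3]], "turn": [[0, 0, 0], [0, 0, 0], [0, 0, 0], [0, 0, 0]]}}

```text
time_s: 33.85
ee_pos: [0.552, -0.1939, 0.2006]
tcp_rot: [-0.001, 0.94, 0.34, 0.001]
ft_force: [0.1, -0.3, -0.3]
grip_width: 0.0601
grip_force: 0.0
```

>>> {"method": "jog_arm", "body": {"slide": [[0, 0, 0], [0, 0, 0], [0, 0, 0], [0, 0, 0], [0, 0, 0]], "turn": [[0, 0, 0], [0, 0, 0], [0, 0, 0], [0, 0, 0], [0, 0, 0]], "fingers": -1, "grip_force": 25}}

```text
time_s: 34.48
ee_pos: [0.5526, -0.1946, 0.2007]
tcp_rot: [0.0, 0.94, 0.34, 0.001]
ft_force: [6.8, -6.2, -3.2]
grip_width: 0.0396
grip_force: 25.0
```

```bash
python3 -c "
from cell import arm;s=arm.get_state();print(s['ft_torque'],s['ft_force'],s['ee_pos'],s['tau'])"
```

```text
[-0.97911098 -0.86967592  0.04799573] [ 6.84322139 -6.2390749  -3.1629558 ] [ 0.55256115 -0.19463323  0.20065389] [ 2.26151437e+00 -5.84049368e+01 -6.04143834e+01  9.69418958e-01
  2.28524297e+00  3.84376792e-02]
```

>>> {"method": "jog_arm", "body": {"slide": [[0, 0, 0], [0, 0, 0], [0, 0, 0], [0, 0, 0]], "turn": [[0, 0, -7], [0, 0, -14], [0, 0, -21], [0, 0, -28]]}}

```text
time_s: 34.98
ee_pos: [0.5526, -0.1945, 0.2012]
tcp_rot: [0.0, 0.995, 0.101, 0.002]
ft_force: [2.7, -4.0, 2.4]
grip_width: 0.0394
grip_force: 25.0
```

```bash
python3 -c "
from cell import arm;s=arm.get_state();print(s['ft_torque'],s['ft_force'],s['ee_pos'],s['tau'])"
```

```text
[-0.81047391 -0.39468563  0.61025667] [ 2.6968291  -4.03709114  2.36967331] [ 0.55260208 -0.19445448  0.20117324] [  1.10430982 -55.01605511 -58.75712872   0.8827137    1.34401493
  -1.97839469]
```

>>> {"method": "jog_arm", "body": {"slide": [[0, 0, 0], [0, 0, 0], [0, 0, 0], [0, 0, 0], [0, 0, 0]], "turn": [[0, 0, -7], [0, 0, -14], [0, 0, -21], [0, 0, -28], [0, 0, -35]]}}

```text
time_s: 35.6
ee_pos: [0.5523, -0.1941, 0.2013]
tcp_rot: [0.0, 0.979, -0.203, 0.002]
ft_force: [-1.0, -1.0, 4.5]
grip_width: 0.0397
grip_force: 25.0
```

```bash
python3 -c "
from cell import arm;s=arm.get_state();print(s['ft_torque'],s['ft_force'],s['ee_pos'],s['tau'])"
```

```text
[-0.08153976  0.25001099  0.57636514] [-0.98235782 -1.04905471  4.54967072] [ 0.55228479 -0.1941388   0.20133424] [-1.23826931e-01 -5.32148409e+01 -5.90808499e+01  2.79272860e-01
 -1.47133868e-02 -1.99114680e+00]
```

The torque levels off at 0.6 N m with the fingers slipping on the nut, so it is hard against its stop. I'll let go and clear off.

>>> {"method": "jog_arm", "body": {"slide": [[0, 0, 0], [0, 0, 0], [0, 0, 0], [0, 0, 0], [0, 0, 2], [0, 0, 5], [0, 0, 9], [-3, 0, 13], [-8, 2, 17], [-14, 5, 19], [-18, 8, 19], [-18, 8, 19]], "turn": [[0, 0, 0], [0, 0, 0], [0, 0, 0], [0, 0, 0], [0, 0, 0], [0, 0, 0], [0, 0, 0], [0, 0, 0], [0, 0, 0], [0, 0, 0], [0, 0, 0], [0, 0, 0]], "fingers": 0.3}}

```text
time_s: 37.1
ee_pos: [0.3694, -0.1124, 0.3945]
tcp_rot: [0.0, 0.98, -0.2, 0.004]
ft_force: [0.8, 0.1, 0.9]
grip_width: 0.0603
grip_force: 0.0
```

```bash
python3 chk.py | grep -v inner; python3 -c "
from cell import arm; print(arm.get_state()['ft_force'].round(1), arm.finish_job())"
```

```text
0.2249 0.2251 0.2252 0.226  0.2274 0.2275 0.2277 0.228  0.2284 0.2285
 0.2292]
 yoke 669 ((548.9417114257812, -193.3221435546875), (35.6774787902832, 189.57102966308594), 7.49519681930542)
 disc z 0.1205
 0.2252 0.2256 0.2259 0.226  0.2263]
 yoke 657 ((549.30078125, -192.75051879882812), (42.80342483520508, 190.06304931640625), 6.5147600173950195)
 disc z 0.1194
the job is handed in; nothing more can be done
[ 0.2 -0.3 -0.4] None
```

I seated the cover boss up in the chamber mouth, swung the yoke fully across and turned the hand nut clockwise to its stop, then handed the job in after about 37 s; the ring, screen, cup and portafilter were not touched.

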